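Stand the gelato spatula in the jug, leaning away from its handle

ROBOT

A 6-joint arm with a two-finger parallel gripper is mounted at the origin on the work surface. World frame = base frame: x ahead of the robot, y to its left, z up, the work surface at z = 0. Lengths are in m, angles in rad, forces in N, time in s.
With the tool pointing down it reaches from about 0.375 to 0.975 m from the base axis. Payload 3.8 kg.
Tool frame: the origin (TCP) lies on the centre line of the jaws, within the pads' length; the fingertips stand 14 mm ahead of it and the grasp point (between the pads) lies 5 mm behind it; z points along the fingers, y is the line along which they close (so a half turn about z gives the same grasp; the last joint's range is limited). The gripper opens to 85 mm and grips with 20 to 120 N. Pads are 22 mm wide; open, the fingers measure 114 mm over their backs; the gripper's body (76 mm by 85 mm) begins 54 mm behind the grasp point. The pads swing forward as they close: fully open they stand 13 mm farther back than shut.
Start: joints at [1.185, 0.264, 1.604, -0, 1.274, -0.037], TCP at [0.231, 0.634, 0.245] pointing down, gripper open.
Joint ranges: [-2.63, 2.63], [-0.94, 2.18], [0.31, 2.57], [-1.31, 4.45], [0, 2.66], [-2.55, 2.55]. Speed limits (rad/s): [2.57, 2.57, 3.14, 3.14, 3.14, 3.14].

INTERFACE

Orientations are given as a rotation vector (axis times angle).
In Python, from workcell import bot, eyes, spot_in gives the robot as it stands.
- The arm moves only by the tool carry_out, never from a script. Its argument "series" is text: rows parted by semicolons, each of 4 numbers parted by spaces: the shift along the world's x, y, z in m, then the turn about the world's z in degrees. In form: tx ty tz roll; .... A call has 1 to 20 rows; each row shifts and turns the commanded pose from where the row before left it; what a row does not reach is not made up. A row lasts 1/8 s, in which the tool goes at most 62.5 mm and 10.7 degrees, less where a joint would pass 70% of its speed; a pose out of reach is approached as far as the arm can. A call is refused whole if a number of a shift passes 0.0625 or a number of a turn 10.7, either way. A call with a gripper value outside its range is refused whole. "jaw" is the gripper command: -1 is shut, 1 is fully open, values between are in proportion, set as the call begins (left out, the last holds). The fingers move at their own pace and stop on an object; "grip_force" is the grip in N (left out, the last holds). Time passes only in rows, so rows that do not move let the fingers close. It gives the time, the measured TCP pose, the force, the opening and the grip force at its end, in the units of the state.
- bot.read_state(): the state, without advancing time (a new reading comes with each control period).
- eyes.read_camera(name): name is "side" or "top"; returns (picture, depth): 400x640x3 uint8, blue, green, red; 400x640 float32, m along the optical axis (not along the pixel's ray), 0 where there is no reading.
- eyes.get_calibration(name): a dict with "K" (3x3 intrinsics, pixels), "position" and "rotation" of the camera in the world. Camera axes: x right, y down, z forward; pixel columns grow to the right and rows downward; lengths in m; the calibration is good to about 2 mm. A picture is of the moment at which its call begins. get_calibration takes no time and is no camera call.
- bot.finish_job(): hands the job in; it is judged then, once.
Trained networks look in the newest picture that a camera, given by its name, has taken for a name from the list of things; names that differ only in an ending like _2 or _b are one class to them, and where a whole thing is asked for, a point or a joint stands for the part that bears it (a point fixed in the world has none). Each returns a list of dicts, best first, with "score" (0 to 1); they miss things now and then, are a little off and sometimes report something else, mostly with a low value. They report only what shows in the picture. A call takes as long as a camera call. They do not tell look-alikes from the thing itself.
- spot_in(camera, target): "rect" ([centre column, centre row, width, height] in pixels, round what is visible of it).
The state is a dict: "time": time; "q": joint angles; "joint_vel": joint speeds; "joint_torque": joint torques, N m; "tool_pos": TCP position; "tcp_rot": TCP orientation; "wrist_force": force on the tool from outside, world axes, zero at the start; "torque": the same for the moment, N m; "width": opening from 0.0 (shut) to 1.0 (fully open); "grip_force": force on a finger pad.
Only numpy, scipy, OpenCV 4.12 (cv2) and the standard library are available. Lean on these libraries where they do the work, as an engineer would, in place of code of your own. Each camera call takes 0.05 s, during which the arm holds its last target. There are 200 camera calls.

TASK

Take the long spatula with the plain straight round handle out of the white drying block and put it, blade down, into the deep steel jug that has a side handle. Lower it to the bottom of the jug rather than dropping it in, and let go so that it leans against the rim on the side opposite the jug's handle. The jug stays standing where it is.

Things in the scene. Friction and masses are not known exactly. Their poses are not given: they have to be found in the camera images.
- spatula_center (a point): Middle of the spatula: 210 mm long, 60 g, balanced at its middle; flat grey plastic blade 36 mm wide, 6 thick, 70 long at the foot; 12 mm neck; straight round white handle, 16 mm diameter, 85 to 210 mm above the blade's end. It stands blade down. z: from blade to handle end; x: normal of the blade, across the row of slots (no neighbours that way); y: along the blade's width and the row.
- spatula_tip (a point): Middle of the blade's end (foot), 105 mm from spatula_center towards -z, same axes. It starts in a slot of a fixed white drying block, 250 x 70 mm, 50 mm high: three slots 80 mm apart, 42 mm deep, 1 mm play each side (so it may lean 3 degrees). The other two hold a 112 mm scraper with a crosswise grip and a 188 mm fork with a ring at its top; which slot is whose varies.
- spatula_top (a point): The end of the spatula's handle, 105 mm from spatula_center towards +z, same axes. A grip some 30 to 45 mm below this end keeps the fingers above the jug's rim when the blade is on the jug's floor.
- jug: Deep round steel jug with one loop handle, loose on the table, 0.7 kg: outer diameter 110 mm, 125 high, wall 3, inner floor 5 mm above the table. Origin: centre of its underside. z up; the handle sticks out to +y, to 102 mm from the axis and at most 114 mm high; the side opposite it is -y. A similar steel beaker without handle stands elsewhere; it is not used.
Things that resemble listed ones, but are neither listed nor needed, are in the scene too. Leave any green look-alike of the jug alone.

How it is judged:
On the way:
1. the spatula's blade end is lowered to within 40 mm of the jug's underside, inside the jug, while the fingers still hold it (z of spatula_tip in the frame of jug below 0.04 m and horizontal distance between spatula_tip and jug below 0.055 m and contact force between the fingers and anything else above 0.5 N), for 0.1 s.
At the end, for the whole second after the job is handed in: Blade end inside the jug, under 30 mm above its underside; spatula leaning 8 to 49 degrees, its handle end at least 40 mm from the jug's axis on the side opposite the handle and at most 55 mm off that line sideways; jug upright, within 40 mm of where it was (z of spatula_tip in the frame of jug below 0.03 m and horizontal distance between spatula_tip and jug below 0.055 m and angle between spatula_center's own z axis and vertical between 0.14 and 0.85 rad and y of spatula_top in the frame of jug below -0.04 m and x of spatula_top in the frame of jug between -0.055 and 0.055 m and angle between jug's own z axis and vertical below 0.1 rad and height (world z) of jug below 0.01 m and distance of jug from where it was at the start of the episode below 0.04 m); the robot touches nothing.
It fails at once if the jug is tipped over by more than 20 degrees (angle between jug's own z axis and vertical above 0.35 rad).
It also fails if it takes over 45 s, if anything falls off the work surface, if the arm or the gripper's body presses on something with over 40 N, if the wrist force passes 120 N, or if a joint passes its speed limit or range.

## Working session

There is one attempt and no reset: what is moved stays moved. The work goes in short steps, Python scripts to look and compute and a tool call to move; the robot and the scene stay as the last step left them, time stands still between calls to the robot, and variables do not carry over. Pictures are saved under pics/ and viewed, at most 10 in all, crops included, and the job is handed in when it is done.

Besides the shell and the picture viewer there is one more tool, called after "Call:" as name(argument=value, ...) on one line, values as JSON. carry_out: Moves the arm, as the interface text tells. Its arguments: {"type":"object","properties":{"series":{"type":"string"},"jaw":{"type":"number"},"grip_force":{"type":"number"}},"required":["series"]}

```bash
mkdir -p pics; cat > h.py <<'E'
import numpy as np, cv2
from workcell import bot, eyes, spot_in
def cloud(name):
    im,d=eyes.read_camera(name); c=eyes.get_calibration(name); K=np.array(c["K"])
    v,u=np.mgrid[:400,:640]
    P=np.stack([(u-K[0,2])/K[0,0]*d,(v-K[1,2])/K[1,1]*d,d],-1)
    R=np.array(c["rotation"])
    W=P@R.T+np.array(c["position"]); W[d==0]=np.nan
    return im,W
E
python3 - <<'E'
from h import *
for n in("side","top"):
    im,W=cloud(n); cv2.imwrite(f"pics/{n}0.png",im); np.save(n+"0.npy",W)
    c=eyes.get_calibration(n);print(n,c["position"],np.round(c["rotation"],2).tolist())
    for t in("spatula_center","jug"): print(t,[(np.round(x["rect"]).tolist(),round(x["score"],2)) for x in spot_in(n,t)])
s=bot.read_state();print(s)
E
```

```text
Traceback (most recent call last):
  File "h.py", line 8, in cloud
    W=P@R.T+np.array(c["position"]); W[d==0]=np.nan
      ~~~~~^~~~~~~~~~~~~~~~~~~~~~~~
ValueError: operands could not be broadcast together with shapes (400,640) (3,)
```

```bash
sed -i 's/    R=np.array(c\["rotation"\])/    R=cv2.Rodrigues(np.array(c["rotation"],float))[0]/' h.py
python3 - <<'E'
from h import *
for n in("side","top"):
    im,W=cloud(n); cv2.imwrite(f"pics/{n}0.png",im); np.save(n+"0.npy",W)
    c=eyes.get_calibration(n);print(n,c["position"],np.round(c["rotation"],2).tolist())
    for t in("spatula_center","jug"): print(t,[(np.round(x["rect"]).tolist(),round(x["score"],2)) for x in spot_in(n,t)])
s=bot.read_state();print(s)
E
```

```text
side [ 0.22304289 -0.48269313  0.66408921] [-2.27, 0.58, -0.26]
spatula_center [([456.0, 292.0, 42.0, 77.0], 0.93)]
jug [([294.0, 185.0, 71.0, 73.0], 0.67), ([276.0, 263.0, 67.0, 95.0], 0.56)]
top [ 0.42862119 -0.01859398  0.96388162] [-2.22, 2.16, -0.07]
spatula_center [([437.0, 166.0, 30.0, 22.0], 0.59)]
jug [([332.0, 247.0, 49.0, 62.0], 0.81), ([258.0, 199.0, 65.0, 47.0], 0.75)]
{'time': 0.35, 'q': array([ 1.18512208e+00,  2.64103674e-01,  1.60433462e+00, -1.81160881e-05,
        1.27368031e+00, -3.69111433e-02]), 'joint_vel': array([-0.00072242, -0.00102629, -0.00175515,  0.00068135, -0.00064286,
        0.00026468]), 'joint_torque': array([ 5.26571457e-04, -5.14255214e+01, -3.66954947e+01,  4.21384698e-05,
        6.29930670e-03, -6.57583342e-06]), 'tool_pos': array([0.23062271, 0.63420181, 0.24496137]), 'tcp_rot': array([-5.45039082e-01, -3.09385673e+00,  8.13469642e-04]), 'wrist_force': array([ 0.5980056 , -0.18664894,  0.10281427]), 'torque': array([-0.01094218,  0.01910002, -0.03711791]), 'grip_force': 0.0, 'width': 0.998901056010554}
```

View pics/side0.png

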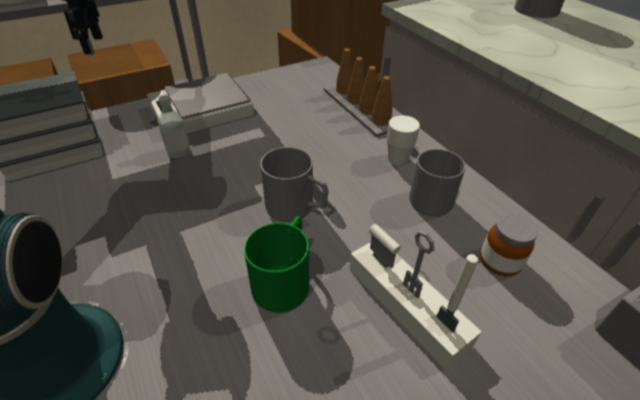

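View pics/top0.png

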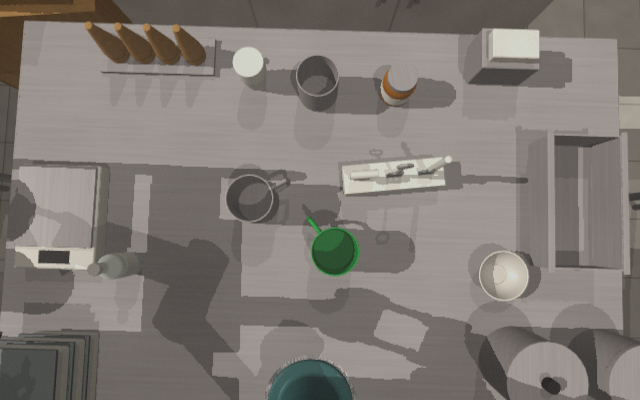

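Side view: the target spatula (round white handle) has its end at about (472,262) and its blade in the slot at (447,318). The steel jug with handle is at (288,185), with the handle near (318,190). Top view: jug (250,198), handle towards (287,182), spatula end (447,160). The green jug is at (335,250), and the steel beaker without handle is at (317,80).

```bash
cat > m.py <<'E'
from h import *
from scipy.optimize import least_squares
S=np.load("side0.npy");T=np.load("top0.npy")
P=T[150:240,205:300].reshape(-1,3); P=P[np.isfinite(P[:,0])]
r=P[(P[:,2]>.117)&(P[:,2]<.135)]
f=least_squares(lambda c:np.hypot(r[:,0]-c[0],r[:,1]-c[1])-.0535,r[:,:2].mean(0),loss="soft_l1",f_scale=.003).x
h=P[(P[:,2]>.05)&(np.hypot(*(P[:,:2]-f).T)>.065)&(np.hypot(*(P[:,:2]-f).T)<.11)]
d=np.median(h,0)[:2]-f
print("jug",f,len(r),"handle",len(h),np.degrees(np.arctan2(d[1],d[0])),np.hypot(*d))
for n,W,(a,b,c,e) in(("side",S,(248,340,425,490)),("top",T,(145,200,400,460))):
    Q=W[a:b,c:e].reshape(-1,3);Q=Q[np.isfinite(Q[:,0])]
    B=Q[Q[:,2]>.11]
    for lo in np.arange(.05,.23,.02):
        k=Q[(Q[:,2]>lo)&(Q[:,2]<lo+.02)]
        if len(k):print(n,round(lo,2),len(k),np.round(np.median(k,0),4),np.round(np.ptp(k,0),3))
Q=T[145:205,335:460].reshape(-1,3);Q=Q[np.isfinite(Q[:,0])];k=Q[(Q[:,2]>.042)&(Q[:,2]<.056)]
print("block",cv2.minAreaRect(k[:,:2].astype(np.float32)))
E
python3 m.py
```

```text
jug [0.50140521 0.14944855] 250 handle 82 -60.25932067438646 0.08413986528344199
side 0.05 1058 [ 0.5864 -0.2707  0.051 ] [0.218 0.123 0.02 ]
side 0.07 135 [ 0.5847 -0.2748  0.0777] [0.011 0.035 0.019]
side 0.09 68 [ 0.581  -0.2747  0.1017] [0.012 0.014 0.02 ]
side 0.11 86 [ 0.5807 -0.2747  0.1199] [0.014 0.015 0.018]
side 0.13 92 [ 0.5808 -0.2749  0.1401] [0.013 0.014 0.019]
side 0.15 120 [ 0.5804 -0.2732  0.1616] [0.018 0.082 0.02 ]
side 0.17 127 [ 0.5804 -0.2738  0.1791] [0.017 0.077 0.02 ]
side 0.19 112 [ 0.581  -0.2748  0.2001] [0.012 0.014 0.02 ]
side 0.21 120 [ 0.5841 -0.2727  0.217 ] [0.015 0.015 0.009]
top 0.05 391 [ 0.5771 -0.26    0.0509] [0.078 0.113 0.02 ]
top 0.07 34 [ 0.5816 -0.2597  0.0802] [0.014 0.086 0.013]
top 0.09 15 [ 0.5818 -0.2665  0.1006] [0.014 0.008 0.012]
top 0.11 18 [ 0.5806 -0.2653  0.1206] [0.019 0.08  0.016]
top 0.13 28 [ 0.5797 -0.2651  0.1404] [0.019 0.084 0.018]
top 0.15 49 [ 0.5775 -0.2637  0.1634] [0.02  0.091 0.018]
top 0.17 38 [ 0.5782 -0.264   0.183 ] [0.019 0.093 0.02 ]
top 0.19 60 [ 0.5774 -0.2012  0.1941] [0.019 0.093 0.019]
top 0.21 53 [ 0.5837 -0.2702  0.2162] [0.015 0.014 0.01 ]
block ((0.5758263468742371, -0.19248463213443756), (0.07085379958152771, 0.25072139501571655), 6.783390998840332)
```

Call:
carry_out(series="0 0 0.04 0;0.022 -0.0565 0 -4;0.022 -0.0565 0 -4;0.022 -0.0565 0 -4;0.022 -0.0565 0 -4;0.022 -0.0565 0 -4;0.022 -0.0565 0 -4;0.022 -0.0565 0 -4;0.022 -0.0565 0 -4;0.022 -0.0565 0 -4;0.022 -0.0565 0 -4;0.022 -0.0565 0 -4;0.022 -0.0565 0 -4;0.022 -0.0565 0 -4;0.022 -0.0565 0 -4;0.022 -0.0565 0 -4;0.022 -0.0565 0 -3.2;0 0 0 0;0 0 0 0", jaw=1)

```text
time: 2.72
tool_pos: [0.5824, -0.2694, 0.2848]
tcp_rot: [-2.085, -2.348, -0.0]
wrist_force: [-0.4, -0.3, -0.1]
width: 0.998
grip_force: 0.0
```

```bash
python3 - <<'E'
from h import *
s=bot.read_state();R=cv2.Rodrigues(s["tcp_rot"])[0]
print(s["tool_pos"],R[:,1],np.degrees(np.arctan2(R[1,1],R[0,1])),R[:,2])
im,W=cloud("side");t=eyes.read_camera("top")[0]
cv2.imwrite("pics/a.png",np.hstack([cv2.resize(im[150:380,300:560],None,fx=1.5,fy=1.5),cv2.resize(t[80:310,300:560],None,fx=1.5,fy=1.5)]))
Q=W[248:340,425:490].reshape(-1,3)
for lo in np.arange(.09,.23,.02):
    k=Q[(Q[:,2]>lo)&(Q[:,2]<lo+.02)]
    if len(k):print(round(lo,2),len(k),np.round(np.median(k,0),4))
E
```

```text
[ 0.58235458 -0.26938707  0.28480063] [ 9.92973914e-01  1.18330703e-01 -8.07360082e-04] 6.79577469603993 [-9.45509476e-04  1.11135166e-03 -9.99998935e-01]
0.09 62 [ 0.5807 -0.2748  0.1023]
0.11 90 [ 0.5808 -0.2746  0.1196]
0.13 92 [ 0.5809 -0.2749  0.1405]
0.15 119 [ 0.5803 -0.2733  0.1619]
0.17 123 [ 0.5803 -0.2738  0.1788]
0.19 114 [ 0.5805 -0.2749  0.2002]
0.21 121 [ 0.5841 -0.2726  0.2171]
```

View pics/a.png

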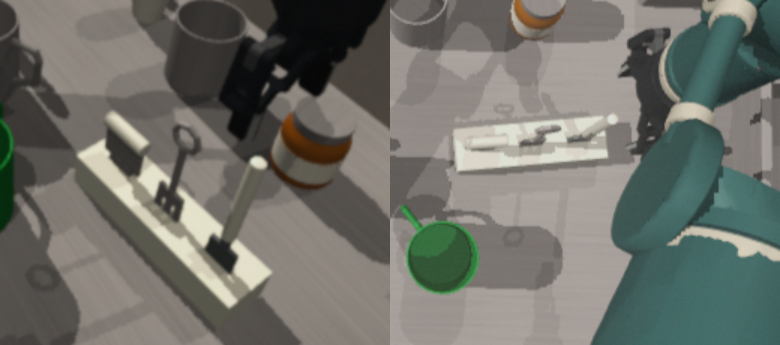

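The picture shows the fingers above and behind the spatula handle, with the end at about (472,262) in the full side view. I'll check by projecting the TCP before I go down.

```bash
python3 - <<'E'
from h import *
s=bot.read_state()
p=s["tool_pos"];R=cv2.Rodrigues(s["tcp_rot"])[0]
for n in("side","top"):
    c=eyes.get_calibration(n);Rc=cv2.Rodrigues(np.array(c["rotation"],float))[0]
    q=lambda x:np.round(cv2.projectPoints(np.array([x]),Rc.T,-Rc.T@c["position"],np.array(c["K"]),None)[0].ravel())
    print(n,[q(p+R[:,1]*k) for k in(-.05,0,.05)],q(np.array([.584,-.27,.2185])))
im,W=cloud("side");m=np.isfinite(W[...,0])&(W[...,2]>.255)&(W[...,2]<.3)&(np.hypot(W[...,0]-.58,W[...,1]+.27)<.1)
k=W[m];print(len(k),np.round(k.min(0),3),np.round(k.max(0),3),np.round(np.median(k,0),3))
a=(k-p)@R; print(np.round(np.percentile(a,[2,50,98],axis=0),3))
E
```

```text
side [array([456., 241.]), array([482., 223.]), array([507., 207.])] [470. 257.]
top [array([462., 180.]), array([459., 153.]), array([456., 127.])] [447. 160.]
286 [ 0.527 -0.286  0.284] [ 0.634 -0.252  0.3  ] [ 0.625 -0.271  0.294]
[[-0.011 -0.055 -0.014]
 [-0.003  0.043 -0.008]
 [ 0.01   0.048  0.001]]
```

Call:
carry_out(series="0.002 -0.002 -0.035 0;0 0 -0.036 0;0 0 -0.036 0;0 0 0 0")

```text
time: 3.38
tool_pos: [0.5821, -0.269, 0.175]
tcp_rot: [-2.079, -2.346, 0.003]
wrist_force: [0.3, 0.1, -0.4]
width: 0.997
grip_force: 0.0
```

Call:
carry_out(series="0 0 0 0;0 0 0 0;0 0 0 0;0 0 0 0;0 0 0 0;0 0 0 0", jaw=-1, grip_force=40)

```text
time: 4.12
tool_pos: [0.5853, -0.2721, 0.1795]
tcp_rot: [2.084, 2.348, 0.001]
wrist_force: [0.0, 0.6, 5.2]
width: 0.174
grip_force: 39.3
```

Call:
carry_out(series="0 0 0.01 0;0 0 0.015 0;0 0 0.015 0;0 0 0.015 0;0 0 0.025 0;0 0 0.03 0;0 0 0.03 0;0 0 0.03 0;0 0 0 0;0 0 0 0")

```text
time: 5.38
tool_pos: [0.5842, -0.2715, 0.3474]
tcp_rot: [-2.085, -2.349, 0.001]
wrist_force: [0.2, 0.3, -0.7]
width: 0.174
grip_force: 39.1
```

```bash
python3 - <<'E'
from h import *
s=bot.read_state();print(s["tool_pos"],s["width"],s["wrist_force"])
im,W=cloud("side");cv2.imwrite("pics/b.png",im[100:400,250:600])
p=s["tool_pos"]
m=np.isfinite(W[...,0])&(np.hypot(W[...,0]-p[0],W[...,1]-p[1])<.035)&(W[...,2]>.1)
for lo in np.arange(.12,.36,.02):
    k=W[m&(W[...,2]>lo)&(W[...,2]<lo+.02)]
    if len(k):print(round(lo,2),len(k),np.round(np.median(k,0),4),k[:,2].min())
E
```

```text
[ 0.5842082  -0.27146897  0.34738675] 0.17444638074815774 [ 0.15548366  0.32764693 -0.6619555 ]
0.16 35 [ 0.5825 -0.2711  0.1784] 0.17638798355135282
0.18 244 [ 0.5827 -0.2726  0.1901] 0.18007449896104244
0.2 268 [ 0.5828 -0.2725  0.2101] 0.20021169912039527
0.22 277 [ 0.5828 -0.2721  0.2307] 0.22007933761086396
0.24 206 [ 0.5827 -0.2738  0.2459] 0.2400008214247682
0.26 131 [ 0.5794 -0.2746  0.2713] 0.260781148783059
0.28 159 [ 0.5794 -0.2743  0.2897] 0.28023033088879334
0.3 176 [ 0.5794 -0.2746  0.3097] 0.30004688413877684
0.32 138 [ 0.5785 -0.2769  0.3329] 0.3201323600898915
0.34 388 [ 0.5716 -0.2792  0.3501] 0.34001320435853305
```

View pics/b.png

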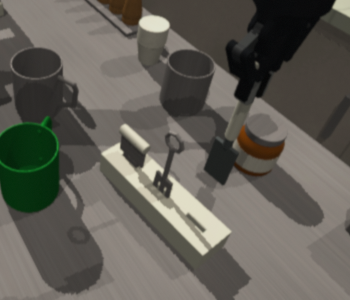

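Picture: the spatula hangs straight down from the gripper, clear of the block. Its tip is near (217,175) in the crop. I'll lift it past the fork's height and move over the jug.

Call:
carry_out(series="0 0 0.02 0;0 0 0.025 0;-0.007 0.02 0 -3.5;-0.007 0.04 0 -6.7;-0.007 0.04 0 -6.7;-0.007 0.04 0 -6.7;-0.007 0.04 0 -6.7;-0.007 0.04 0 -6.7;-0.007 0.04 0 -6.7;-0.007 0.04 0 -6.7;-0.007 0.04 0 -6.7;-0.007 0.04 0 -6.7;-0.007 0.04 -0.02 -3.3;0 0.02 -0.025 0;0 0 0 0;0 0 0 0;0 0 0 0")

```text
time: 7.55
tool_pos: [0.5085, 0.1677, 0.3499]
tcp_rot: [3.037, 0.804, 0.003]
wrist_force: [-0.2, -0.5, -0.5]
width: 0.18
grip_force: 39.1
```

```bash
python3 - <<'E'
from h import *
s=bot.read_state();R=cv2.Rodrigues(s["tcp_rot"])[0];print(s["tool_pos"],s["width"],np.degrees(np.arctan2(R[1,1],R[0,1])))
im,W=cloud("side");t,T=cloud("top");cv2.imwrite("pics/c.png",np.hstack([im[60:300,150:450],t[100:340,150:450]]))
p=s["tool_pos"]
m=np.isfinite(W[...,0])&(np.hypot(W[...,0]-p[0],W[...,1]-p[1])<.035)
for lo in np.arange(.14,.32,.03):
    k=W[m&(W[...,2]>lo)&(W[...,2]<lo+.03)]
    if len(k):print(round(lo,2),len(k),np.round(np.median(k,0),4),k[:,2].min())
E
```

```text
[0.50846058 0.16767907 0.34986716] 0.18014920801465506 -60.34695462163875
0.17 104 [0.5088 0.1641 0.19  ] 0.1786145877262439
0.2 166 [0.5092 0.164  0.2142] 0.20009507180845654
0.23 160 [0.5083 0.1633 0.2431] 0.23006334064654538
0.26 114 [0.5078 0.1622 0.2776] 0.26045938932573487
0.29 129 [0.5076 0.1616 0.3054] 0.2907379267968807
```

View pics/c.png

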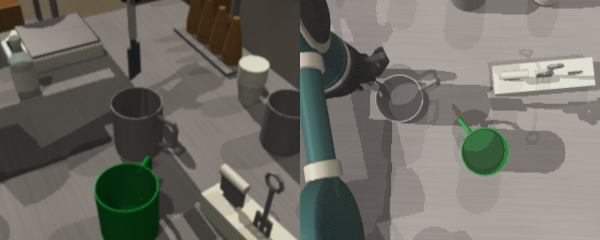

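Picture: the spatula hangs above the jug. It is about 40 mm too far in +y, because I counted one row too many. I'll correct that and lower it.

Call:
carry_out(series="0.003 -0.02 0 0;0.0025 -0.02 0 0;0 0 0 0;0 0 0 0;0 0 -0.03 0;0 0 -0.03 0;0 0 -0.03 0;0 0 -0.03 0;0 0 -0.02 0;0 0 -0.01 0;0 0 -0.01 0;0 0 0 0;0 0 0 0")

```text
time: 9.28
tool_pos: [0.5138, 0.1285, 0.1891]
tcp_rot: [3.036, 0.806, 0.002]
wrist_force: [0.5, -0.4, -0.1]
width: 0.178
grip_force: 39.2
```

Call:
carry_out(series="0 0 -0.004 0;0 0 -0.004 0;0 0 -0.002 0;0 0 -0.002 0;0 0 0 0;0 0 0 0")

```text
time: 10.02
tool_pos: [0.5134, 0.1284, 0.1765]
tcp_rot: [3.037, 0.806, 0.001]
wrist_force: [-0.1, -0.0, 0.3]
width: 0.177
grip_force: 39.3
```

Call:
carry_out(series="0 0 -0.002 0;0 0 -0.001 0;0 0 -0.001 0;0 0 0 0")

```text
time: 10.52
tool_pos: [0.5151, 0.1289, 0.1764]
tcp_rot: [3.037, 0.806, 0.008]
wrist_force: [-2.8, -0.2, 17.4]
width: 0.176
grip_force: 41.1
```

On the floor. Next I open the gripper partly and walk the handle over towards the side opposite the jug handle.

Call:
carry_out(series="0 0 0.002 0;0 0 0.002 0;0 0 0 0;0 0 0 0", jaw=-0.25)

```text
time: 11.02
tool_pos: [0.5129, 0.1283, 0.1757]
tcp_rot: [-3.037, -0.806, 0.001]
wrist_force: [-0.4, -0.9, 0.3]
width: 0.375
grip_force: 0.0
```

Call:
carry_out(series="-0.004 0.007 0 0;-0.004 0.007 0 0;-0.004 0.007 0 0;-0.004 0.007 0 0;-0.004 0.007 0 0;-0.004 0.007 0 0;-0.004 0.007 0 0;-0.004 0.007 0 0;-0.004 0.007 0 0;-0.004 0.007 0 0;0 0 0 0")

```text
time: 12.4
tool_pos: [0.4729, 0.1989, 0.1763]
tcp_rot: [-3.036, -0.807, -0.0]
wrist_force: [-0.4, 0.0, -0.4]
width: 0.372
grip_force: 0.1
```

```bash
python3 - <<'E'
from h import *
s=bot.read_state();print(s["tool_pos"],s["width"],s["wrist_force"],s["time"])
im,W=cloud("side");t,T=cloud("top");cv2.imwrite("pics/d.png",np.hstack([im[60:300,150:450],t[100:340,150:450]]))
E
```

```text
[0.47291255 0.19886373 0.17632214] 0.37197931018458175 [-0.40372257  0.02333658 -0.3922727 ] 12.4
```

View pics/d.png

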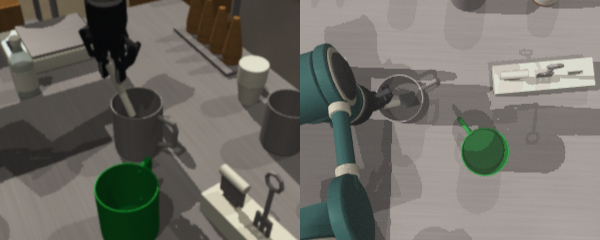

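Picture: the spatula leans out of the jug into the fingers on the side away from the jug handle; the jug stands. I'll go a little further, open and rise.

Call:
carry_out(series="-0.004 0.007 0 0;-0.004 0.007 0 0;-0.004 0.007 0 0;0 0 0 0;0 0 0 0")

```text
time: 13.12
tool_pos: [0.4613, 0.2194, 0.1764]
tcp_rot: [3.036, 0.806, 0.0]
wrist_force: [-0.1, -0.9, 0.5]
width: 0.379
grip_force: 0.6
```

Call:
carry_out(series="0 0 0 0;0 0 0 0;0 0 0 0;0 0 0 0;0 0 0.005 0;0 0 0.01 0;0 0 0.015 0;0 0 0.02 0;0 0 0.02 0;0 0 0.03 0;0 0 0.04 0;0 0 0.04 0;0 0 0 0;0 0 0 0", jaw=1)

```text
time: 14.88
tool_pos: [0.4611, 0.2193, 0.3568]
tcp_rot: [-3.036, -0.806, -0.001]
wrist_force: [-0.3, 1.0, -1.0]
width: 1.0
grip_force: 0.0
```

```bash
python3 - <<'E'
from h import *
s=bot.read_state();print(s["tool_pos"],s["width"],s["wrist_force"],s["time"])
im,W=cloud("side");t,T=cloud("top");cv2.imwrite("pics/e.png",np.hstack([im[60:300,150:450],t[100:340,150:450]]))
j=np.array([.5014,.1494]);a=np.radians(-60.3);y=np.array([np.cos(a),np.sin(a)]);x=np.array([y[1],-y[0]])
T0=np.load("top0.npy")
for n,C in(("side",W),("top",T)):
    Q=C[100:300,150:450].reshape(-1,3) if n=="top" else C[60:300,150:450].reshape(-1,3)
    Q=Q[np.isfinite(Q[:,0])];d=Q[:,:2]-j;l=np.c_[d@x,d@y,Q[:,2]]
    k=l[(l[:,2]>.135)&(l[:,2]<.22)&(np.hypot(l[:,0],l[:,1])<.14)]
    if len(k): print(n,len(k),"top",np.round(k[np.argmax(k[:,2])],3),"med",np.round(np.median(k,0),3),np.round(k.min(0),3))
    r=Q[(Q[:,2]>.117)&(Q[:,2]<.13)&(np.hypot(*d.T)<.07)]; print(n,"rim bbox centre",(r.min(0)+r.max(0))/2)
E
```

```text
[0.46111609 0.21931753 0.35684332] 0.999894849917306 [-0.30760019  1.03565333 -0.98015877] 14.875
side 210 top [-0.002 -0.072  0.183] med [ 0.002 -0.06   0.159] [-0.009 -0.082  0.135]
side rim bbox centre [0.50315715 0.15010743 0.12345785]
top 163 top [ 0.002 -0.074  0.181] med [ 0.001 -0.062  0.164] [-0.008 -0.084  0.135]
top rim bbox centre [0.50122393 0.14956312 0.12351152]
```

View pics/e.png

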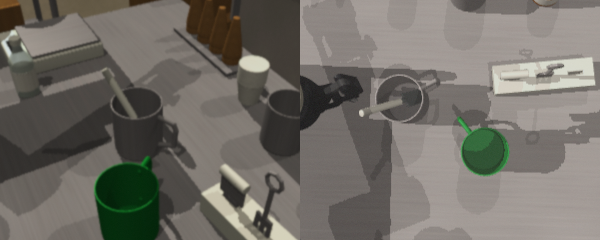

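Picture: the spatula rests in the jug and leans over the rim opposite the handle. Its end is about 78 mm out and on the line, the jug is unmoved, and the gripper is clear.

```bash
python3 -c "
from workcell import bot
print(bot.finish_job())"
```

```text
the job is handed in; nothing more can be done
None
```

The job is handed in: the spatula was lowered blade down to the bottom of the jug and leans on the rim opposite the handle, its end about 78 mm from the jug's axis, with the jug still standing in place at about 15 s (no verdict came back).

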